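# Unclamp the bearing cap of an engraving headstock

## Task

The bearing cap of the turquoise engraving headstock must be freed for a spindle change: unscrew its brass wing nut only just far enough for the washer below it to pass over the steel keeper plate at the mouth of the slotted lug, at most 2 mm beyond that, then swing the hinged eyebolt out of the slot and leave it leaning outwards at least 45 degrees. The keeper is set differently every time, so feel whether the washer clears it and never force it with more than a light pull. Leave the glass, the jar and the spare spindle alone.

Things in the scene. Friction and masses are not known exactly. Their poses are not given: they have to be found in the camera images.
- headstock: turquoise cast headstock fixed on the bench, its base 150 x 130 mm, bearing cap 90 x 100 mm with its flat top 145.5 mm above the bench. Origin under the centre of its base; z up; its -x axis points out of the slot, the way the eyebolt swings (roughly towards the robot); its y axis lies along the spindle, whose wheel stands out on +y to 161 mm. A lug on its -x side carries the slot, 11 mm wide and open to -x
- seat (a point): point on the lug's flat top, 145 mm above the bench, where the washer under the nut sits: on the axis of the upright bolt, 80 mm in -x from the headstock's origin
- slot_mouth (a point): fixed point at the slot's mouth at seat height, 14.25 mm in -x from the seat. A rigid steel keeper plate (13 to 15.5 mm from the bolt axis, both sides of the slot) stands here; its top edge is 2.5 to 9 mm above the seat, different every time and not reported. The washer passes it when its underside is about 1 mm higher than the edge; lower, it stops there within 0.12 rad of swing. It bears 25 N at most
- bolt_pin (a point): centre of the hinge pin of the eyebolt, 75 mm above the bench, straight below the seat. The bolt swings about the headstock's y axis through this point
- bolt (a joint): swing of the eyebolt in rad: 0 upright in the slot, growing as its top swings out in the headstock's -x direction, stop at 1.5. The steel shank is 8 mm thick and ends 112 mm from the pin. The hinge is stiff (0.25 N m, about 2.5 N at the wings) and stays where it is left
- washer (a point): centre of the underside of the steel washer below the nut, on the bolt axis, 70 mm from the pin when the nut is fully down (it starts 0 to 1 mm above that). It lifts with the nut but does not turn. Washer 22 mm in diameter, with a bar 34 mm wide and 6 mm high along its front, reaching 11 mm in -x from the bolt axis, about 2 mm short of the keeper. z points along the bolt, away from the pin
- nut_wings (a point): centre of the two wings, on the bolt axis, 27 mm above the washer's underside; below them a round hub 18 mm in diameter and 8 mm high. The wings are flat, together 48 mm long (along this frame's y), 10 mm thick (along its x: the width to grip) and 26 mm high, with the bolt's 8 mm end between them
- nut (a joint): turn of the wing nut in rad: 0 screwed fully down, growing as it is unscrewed, counter-clockwise seen from above. Quick multi-start thread: it climbs 3.2 mm per rad along the bolt (20 mm a turn), stop at 5.0. It takes about 0.12 N m to turn and stays where it is left
- goblet: clear glass goblet, 120 mm high, 60 mm foot, standing on the bench; origin under its foot; leave alone
- jar: small amber jar, 52 mm in diameter, 60 mm high; origin under it; leave alone
- spare_spindle: spare steel spindle with a copper wheel on two wooden rests, 118 mm long, 44 mm high; origin under its middle; leave alone

How it is judged:
By the outcome, as a careful person would: the job done as asked, in the order asked, and still so for the second after the job is handed in, with the robot touching nothing.
It also fails if it takes over 72 s, if anything falls off the work surface, if the arm or the gripper's body presses on something with over 40 N, if the wrist force passes 120 N, or if a joint passes its speed limit or range.

## Robot

A 6-joint arm with a two-finger parallel gripper is mounted at the origin on the work surface. World frame = base frame: x ahead of the robot, y to its left, z up, the work surface at z = 0. Lengths are in m, angles in rad, forces in N, time in s.
With the tool pointing down it reaches from about 0.225 to 0.875 m from the base axis. Payload 3.4 kg.
Tool frame: the origin (TCP) lies on the centre line of the jaws, within the pads' length; the fingertips stand 17 mm ahead of it and the grasp point (between the pads) lies 2 mm behind it (nose_length is the distance from the TCP to the fingertips, in m); z points along the fingers, y is the line along which they close (so a half turn about z gives the same grasp; the last joint's range is limited). The gripper opens to 85 mm and grips with 20 to 120 N. Pads are 22 mm wide; open, the fingers measure 114 mm over their backs; the gripper's body (76 mm by 85 mm) begins 54 mm behind the grasp point. The pads swing forward as they close: fully open they stand 13 mm farther back than shut.
Start: joints at [-1.326, 0.276, 1.505, -0, 1.361, -0.121], TCP at [0.206, -0.537, 0.248] pointing down, gripper open.
Joint ranges: [-2.89, 2.89], [-0.75, 2.08], [0.22, 2.7], [-1.18, 4.32], [0.11, 2.71], [-2.7, 2.7]. Speed limits (rad/s): [2.57, 2.57, 3.14, 3.14, 3.14, 3.14].

## Interface

Orientations are given as a unit quaternion [w, x, y, z].
In Python, from rig import get_state, get_image, sign_off, find_in, place_of, nose_length gives the robot as it stands.
- The arm moves only by the tool apply_moves, never from a script. Its argument "deltas" is one flat list of numbers, 5 for each row, row after row: the finger opening in mm, from 0 to 85.4, then the shift along the tool's x, y, z in mm, then the turn about the tool's z in degrees. A call has 1 to 12 rows; each row is the pose to reach, as a shift and turn from the pose commanded when the call began, along the tool's axes at that moment; what a row does not reach only later rows make up. A row lasts 1/12 s, in which the tool goes at most 41.7 mm and 7.16 degrees, less where a joint would pass 70% of its speed; a pose out of reach is approached as far as the arm can. A call with a gripper value outside its range is refused whole. The fingers move at their own pace and stop on an object; "squeeze" is the grip in N (left out, the last holds). Time passes only in rows, so rows that repeat a pose let the fingers close. It gives the time, the measured TCP pose, the force, the opening and the grip force at its end, in the units of the state.
- get_state(): the state, without advancing time (a new reading comes with each control period).
- get_image(name): name is "scene" or "side" or "wrist"; returns a dict with "frame" (400x640x3 uint8, red, green, blue), "K" (3x3 intrinsics, pixels), "position" and "orientation" of the camera in the world. Camera axes: x right, y down, z forward; pixel columns grow to the right and rows downward; lengths in m; the calibration is good to about 2 mm. A picture is of the moment at which its call begins. There is no depth.
- sign_off(): hands the job in; it is judged then, once.
Trained networks look in a picture, given as the dict that the camera call returned (one of the last four; its "shot" number tells which), for a name from the list of things; names that differ only in an ending like _2 or _b are one class to them, and where a whole thing is asked for, a point or a joint stands for the part that bears it (a point fixed in the world has none). Each returns a list of dicts, best first, with "score" (0 to 1); they miss things now and then, are a little off and sometimes report something else, mostly with a low value. They report only what shows in the picture. A call takes as long as a camera call.
- find_in(query, picture): "point" ([column, row] in pixels, amid what is visible of it).
- place_of(query, picture): "point" ([column, row] in pixels: a listed point, or the origin of a listed thing).
The state is a dict: "clock": time; "qpos": joint angles; "qd": joint speeds; "effort": joint torques, N m; "position": TCP position; "ee_rot": TCP orientation; "contact_force": force on the tool from outside, world axes, zero at the start; "moment": the same for the moment, N m; "width": finger opening in m; "gripper_force": force on a finger pad.
Only numpy, scipy, OpenCV 4.12 (cv2) and the standard library are available. Lean on these libraries where they do the work, as an engineer would, in place of code of your own. Each camera call takes 0.05 s, during which the arm holds its last target. There are 200 camera calls.

## Working session

There is one attempt and no reset: what is moved stays moved. The work goes in short steps, Python scripts to look and compute and a tool call to move; the robot and the scene stay as the last step left them, time stands still between calls to the robot, and variables do not carry over. Pictures are saved under pics/ and viewed, at most 10 in all, crops included, and the job is handed in when it is done.

Besides the shell and the picture viewer there is one more tool, called after "Call:" as a command line: name --argument value ..., lists and objects as JSON in quotes. apply_moves: Moves the arm, as the interface text tells. Its arguments: {"type":"object","properties":{"deltas":{"type":"array"},"squeeze":{"type":"number"}},"required":["deltas"]}

```bash
mkdir -p pics; cat > h.py <<'E'
import numpy as np, cv2
from scipy.spatial.transform import Rotation as R
from rig import *
def rot(q): return R.from_quat([q[1],q[2],q[3],q[0]]).as_matrix()
def ray(im,p):
    d=rot(im["orientation"])@np.linalg.solve(im["K"],[p[0],p[1],1.]); return np.array(im["position"]),d/np.linalg.norm(d)
def tri(rs):
    A=0;b=0
    for o,d in rs:
        P=np.eye(3)-np.outer(d,d);A=A+P;b=b+P@o
    x=np.linalg.solve(A,b); return x,[np.linalg.norm((np.eye(3)-np.outer(d,d))@(x-o))*1e3 for o,d in rs]
def proj(im,X):
    c=im["K"]@(rot(im["orientation"]).T@(np.array(X)-im["position"]));return c[:2]/c[2]
E
python3 - <<'E'
from h import *
np.set_printoptions(precision=4,suppress=True)
ims={n:get_image(n) for n in("scene","side","wrist")}
for n,i in ims.items(): cv2.imwrite(f"pics/a_{n}.png",i["frame"][:,:,::-1]); print(n,i["position"],rot(i["orientation"])[:,2])
for q in["headstock","seat","slot_mouth","bolt_pin","washer","nut_wings","goblet","jar","spare_spindle"]:
    rs=[]
    for n,i in ims.items():
        r=place_of(q,i)[:2]
        print(q,n,[(np.round(k["point"],1).tolist(),round(k["score"],2)) for k in r])
        if r and n!="wrist" : rs.append(ray(i,r[0]["point"]))
    if len(rs)>1: print("   ",*tri(rs))
s=get_state();print(s,nose_length)
cv2.imwrite("pics/a.png",np.vstack([cv2.resize(ims[n]["frame"][:,:,::-1],(480,300)) for n in("scene","side")]))
E
```

```text
scene [ 1.1302 -0.4124  0.796 ] [-0.6067  0.3883 -0.6936]
side [0.4277 0.7846 1.0863] [ 0.0902 -0.6375 -0.7651]
wrist [ 0.2818 -0.5067  0.3732] [-0.3017 -0.1115 -0.9469]
headstock scene [([350.9, 260.2], 0.78)]
headstock side [([281.0, 211.5], 0.86), ([378.9, 160.9], 0.52)]
headstock wrist []
    [ 0.6591 -0.0326  0.0107] [np.float64(0.5575790698643669), np.float64(0.5575790698641538)]
seat scene [([339.9, 200.6], 0.64)]
seat side [([305.6, 187.2], 0.69)]
seat wrist []
    [ 0.5788 -0.0145  0.149 ] [np.float64(0.039125392547367716), np.float64(0.039125392547240394)]
slot_mouth scene [([334.6, 198.5], 0.73)]
slot_mouth side [([309.5, 190.7], 0.76)]
slot_mouth wrist []
    [ 0.5643 -0.0147  0.1412] [np.float64(5.428202298749157), np.float64(5.4282022987490945)]
bolt_pin scene []
bolt_pin side [([303.3, 203.2], 0.55)]
bolt_pin wrist []
washer scene [([343.2, 205.1], 0.59)]
washer side [([306.0, 187.1], 0.54)]
washer wrist []
    [ 0.5838 -0.0151  0.1425] [np.float64(6.730713173247263), np.float64(6.7307131732471674)]
nut_wings scene [([336.5, 191.7], 0.69)]
nut_wings side [([306.7, 178.
[... 508 characters left out ...]
)]
spare_spindle scene [([209.0, 331.6], 0.87)]
spare_spindle side [([308.0, 128.4], 0.77)]
spare_spindle wrist []
    [ 0.6345 -0.4102 -0.0074] [np.float64(1.5591514753798326), np.float64(1.5591514753795916)]
{'clock': 1.5, 'qpos': array([-1.326 ,  0.2759,  1.5049,  0.    ,  1.3607, -0.121 ]), 'qd': array([ 0.0004, -0.0001,  0.0004, -0.0006, -0.0013, -0.0015]), 'effort': array([ -0.0001, -41.6655, -24.6096,  -0.0001,   0.0003,   0.    ]), 'position': array([ 0.2057, -0.537 ,  0.2483]), 'ee_rot': array([-0.    ,  0.9833,  0.1819,  0.    ]), 'contact_force': array([0.2387, 0.443 , 0.1175]), 'moment': array([ 0.0008,  0.0008, -0.0174]), 'gripper_force': 0.0, 'width': 0.08557038994616037} 0.017
```

View pics/a_scene.png

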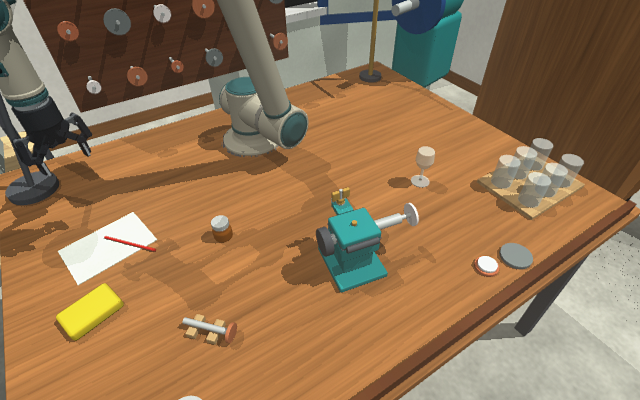

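View pics/a_side.png

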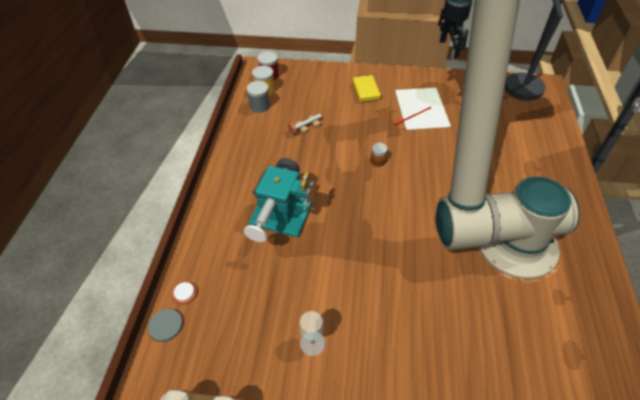

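The headstock stands at about (350,250) in scene, with the brass nut at (340,192) on its robot side. Jar, goblet and spare spindle are well away. I'll move the wrist camera over the nut.

Call:
apply_moves --deltas '[85,15,-10,-5,-3,85,45,-30,-10,-9,85,80,-53,-12,-15,85,115,-76,-12,-21,85,150,-99,-12,-27,85,185,-122,-12,-33,85,220,-145,-12,-39,85,255,-168,-12,-45,85,290,-191,-12,-51,85,325,-214,-12,-57,85,345,-228,-12,-63,85,350,-232,-12,-69]' --squeeze 40

```text
clock: 2.5
position: [0.4516, -0.1914, 0.2605]
ee_rot: [0.0, 0.704, 0.71, 0.001]
contact_force: [-0.5, -1.0, 0.1]
width: 0.0851
gripper_force: 0.0
```

```bash
python3 - <<'E'
from h import *
s=get_state();T=rot(s["ee_rot"]);print(s["clock"],s["position"],T,s["qpos"])
print(T.T@(np.array([.578,-.016,.25])-s["position"])*1e3)
E
```

```text
2.5 [ 0.45161364 -0.19138999  0.26049992] [[-0.00884302  0.99995924  0.0018243 ]
 [ 0.99995931  0.00883974  0.00180038]
 [ 0.00178418  0.00184014 -0.99999672]] [-0.54459144  0.1402283   1.65429005  0.00254893  1.34644734 -0.55399923]
[174.24647896 127.91228925  11.04622206]
```

Call:
apply_moves --deltas '[85,15,11,0,0,85,45,33,0,0,85,80,58,0,0,85,115,84,0,0,85,145,106,0,0,85,162,120,0,0,85,169,125,0,0,85,169,125,0,0,85,169,125,0,0]'

```text
clock: 3.25
position: [0.5741, -0.0266, 0.26]
ee_rot: [-0.0, 0.707, 0.707, -0.001]
contact_force: [-0.2, -1.6, 0.6]
width: 0.0848
gripper_force: 0.0
```

```bash
python3 - <<'E'
from h import *
np.set_printoptions(precision=4,suppress=True)
s=get_state();print(s["clock"],s["position"],s["qpos"])
ims={n:get_image(n) for n in("scene","side","wrist")}
i=ims["wrist"];cv2.imwrite("pics/b.png",i["frame"][:,:,::-1]);print(i["position"],rot(i["orientation"]))
for q in["headstock","seat","slot_mouth","bolt_pin","washer","nut_wings"]:
    rs=[]
    for n,i in ims.items():
        r=place_of(q,i)[:2]
        print(q,n,[(np.round(k["point"],1).tolist(),round(k["score"],2)) for k in r])
        if r: rs.append(ray(i,r[0]["point"]))
    if len(rs)>1: print("   ",*tri(rs))
E
```

```text
3.25 [ 0.5741 -0.0266  0.26  ] [-0.1667  0.2699  1.4842 -0.0013  1.3886 -0.1664]
[0.5731 0.0557 0.3859] [[ 1.     -0.0018 -0.0036]
 [-0.0029 -0.9474 -0.32  ]
 [-0.0028  0.32   -0.9474]]
headstock scene [([350.1, 262.7], 0.6)]
headstock side [([282.0, 212.9], 0.94), ([377.7, 160.8], 0.32)]
headstock wrist [([397.7, 162.1], 0.98)]
    [ 0.6587 -0.032   0.0012] [np.float64(2.036641727399443), np.float64(3.4798835601736746), np.float64(4.702402471303554)]
seat scene [([339.6, 202.4], 0.79), ([341.4, 201.2], 0.62)]
seat side [([304.1, 188.3], 0.96)]
seat wrist [([329.9, 184.3], 0.94)]
    [ 0.5798 -0.0147  0.1439] [np.float64(1.0682949018966557), np.float64(3.233174976381103), np.float64(2.7164657033699267)]
slot_mouth scene [([337.4, 197.2], 0.87)]
slot_mouth side [([310.1, 192.5], 0.64)]
slot_mouth wrist [([314.4, 181.5], 0.9)]
    [ 0.5642 -0.0091  0.1425] [np.float64(3.61386857551166), np.float64(4.920432013073482), np.float64(3.091308768770605)]
bolt_pin scene []
bolt_pin side [([307.2, 205.3], 0.52)]
bolt_pin wrist [([330.6, 163.3], 0.84)]
    [ 0.5781 -0.0129  0.0751] [np.float64(0.9101349752380375), np.float64(0.9101349752381132)]
washer scene [([340.8, 201.2], 0.6)]
washer side [([304.7, 187.1], 0.63)]
washer wrist [([334.5, 182.4], 0.79)]
    [ 0.581  -0.0129  0.1487] [np.float64(0.74854099716131), np.float64(1.4598883569907386), np.float64(1.7298424803502395)]
nut_wings scene [([339.7, 195.1], 0.5), ([341.0, 193.8], 0.47)]
nut_wings side [([305.0, 178.9], 0.49), ([315.3, 342.9], 0.25)]
nut_wings wrist [([330.3, 193.5], 0.72)]
    [ 0.5794 -0.0166  0.1723] [np.float64(2.4474002183548627), np.float64(4.536835346179661), np.float64(4.693977480790795)]
```

View pics/b.png

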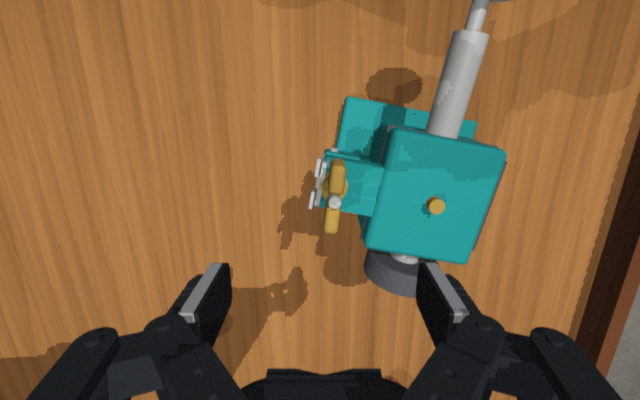

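Wrist view: wings from (338,162) to (331,230), bolt end (335,202), keeper strips at (317,185), headstock turned about -12°. I'll measure this more precisely.

```bash
python3 - <<'E'
from h import *
np.set_printoptions(precision=4,suppress=True)
i=get_image("wrist");f=i["frame"]
def at(p,z):
    o,d=ray(i,p);return o+d*(z-o[2])/d[2]
hsv=cv2.cvtColor(f,cv2.COLOR_RGB2HSV)
m=cv2.inRange(hsv,(14,130,90),(32,255,255));m[:, :300]=0;m[:,350:]=0;m[:140]=0;m[240:]=0
n,l,st,ce=cv2.connectedComponentsWithStats(m);k=1+st[1:,4].argmax();print(st[k],ce[k])
pts=np.argwhere(l==k)[:,::-1].astype(np.float32);r=cv2.minAreaRect(pts);print(r)
b=cv2.boxPoints(r);W=np.array([at(p,.183)[:2] for p in b]);print(W,W.mean(0))
print("boltend",at((335,202),.187))
# cap top
m=cv2.inRange(hsv,(80,100,60),(100,255,255))
for a,c in(((395,128),(367,247)),((395,128),(505,150))):
    d=at(c,.1455)-at(a,.1455);print("cap edge",at(a,.1455),np.degrees(np.arctan2(d[1],d[0])),np.linalg.norm(d[:2]))
print("oil cap",at((436,205),.15))
cv2.imwrite("pics/c.png",cv2.resize(f[130:250,290:450,::-1],(800,600),interpolation=cv2.INTER_CUBIC))
E
```

```text
[ 300  140   50  100 2501] [317.581  198.3998]
((324.5, 189.5), (99.0, 49.0), 90.0)
[[ 0.5589  0.0271]
 [ 0.5892  0.0271]
 [ 0.5908 -0.0402]
 [ 0.5572 -0.0402]] [ 0.574  -0.0066]
boltend [ 0.5808 -0.0121  0.187 ]
cap edge [0.6251 0.0302 0.1455] -99.69856972994134 0.09695595212889523
cap edge [0.6251 0.0302 0.1455] -11.055377759079724 0.08386661866288506
oil cap [ 0.6595 -0.0274  0.15  ]
```

View pics/c.png

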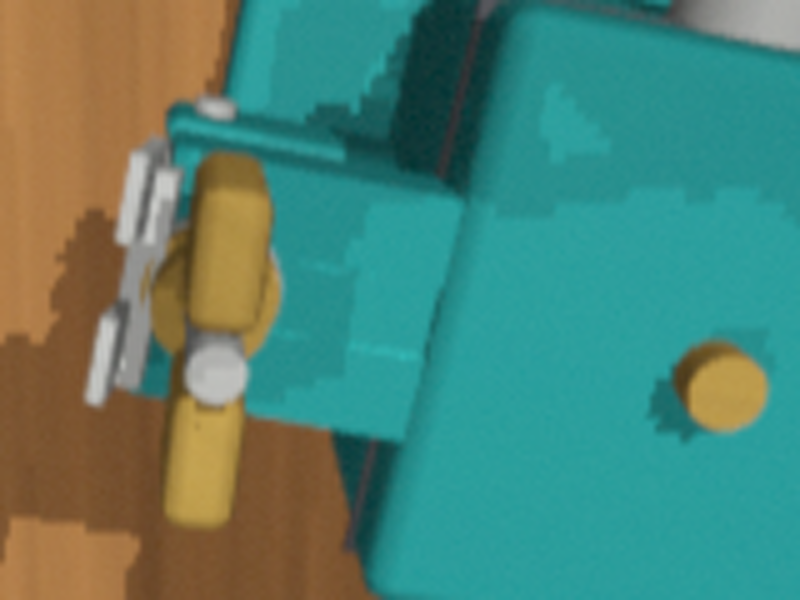

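Bolt axis is at (0.5797, -0.014), wings' yaw about 84.4° and headstock yaw about -11°. Next I'll descend over the wings.

Call:
apply_moves --deltas '[60,6,3,5,3,50,12.5,5.5,20,5.6,45,12.5,5.5,40,5.6,40,12.5,5.5,60,5.6,40,12.5,5.5,75,5.6,40,12.5,5.5,84,5.6,40,12.5,5.5,84,5.6,40,12.5,5.5,84,5.6]'

```text
clock: 5.02
position: [0.5803, -0.0138, 0.1763]
ee_rot: [-0.0, 0.741, 0.671, -0.0]
contact_force: [0.5, 0.4, 0.3]
width: 0.04
gripper_force: 0.0
```

```bash
python3 - <<'E'
from h import *
np.set_printoptions(precision=4,suppress=True)
s=get_state();print(s["clock"],s["position"],s["qpos"],s["width"],s["contact_force"])
i=get_image("wrist");cv2.imwrite("pics/d.png",i["frame"][:,:,::-1])
print(proj(i,s["position"]), proj(i,[.5797,-.014,.187]))
E
```

```text
5.0167 [ 0.5803 -0.0138  0.1763] [-0.1435  0.3323  1.6076 -0.0001  1.202  -0.045 ] 0.04004508052750891 [0.524  0.439  0.2534]
[326.267  285.4678] [325.0623 300.7525]
```

View pics/d.png

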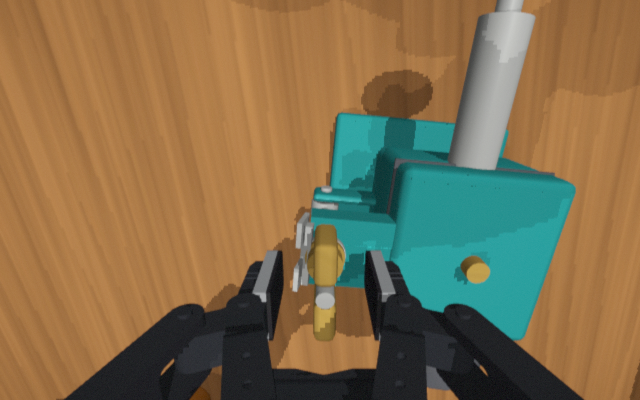

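The wings are vertical at (325,230–335), midway between the pads, with the bolt end at (325,300), as predicted. I'll close on them.

Call:
apply_moves --deltas '[25,0,0,0,0,14,0,0,0,0,6,0,0,0,0,6,0,0,0,0,6,0,0,0,0]' --squeeze 40

```text
clock: 5.48
position: [0.5808, -0.0139, 0.1773]
ee_rot: [0.001, 0.741, 0.671, 0.001]
contact_force: [0.1, 0.1, 4.1]
width: 0.0094
gripper_force: 43.0
```

Call:
apply_moves --deltas '[6,0,0,-1,-3,6,0,0,-1.3,-9,6,0,0,-1.7,-16,6,0,0,-2.1,-23,6,0,0,-2.5,-30,6,0,0,-2.9,-37,6,0,0,-3.3,-44,6,0,0,-3.7,-51,6,0,0,-4.1,-58,6,0,0,-4.5,-65,6,0,0,-4.5,-65,6,0,0,-4.5,-65]'

```text
clock: 6.48
position: [0.5801, -0.0141, 0.181]
ee_rot: [0.0, 0.265, 0.964, -0.0]
contact_force: [-0.6, -1.3, 2.6]
width: 0.0092
gripper_force: 42.9
```

```bash
cat > st.py <<'E'
from h import *
np.set_printoptions(precision=4,suppress=True)
s=get_state();T=rot(s["ee_rot"]);y=np.degrees(np.arctan2(T[1,0],T[0,0]))
print(s["clock"],s["position"],"q6",s["qpos"][5],"yaw",y,"w",s["width"],"F",s["contact_force"],"M",s["moment"])
t=np.radians(-11);o=np.array([-np.cos(t),-np.sin(t),0])
print("outward in tool axes",T.T@o,"F.out",s["contact_force"]@o, "washer h~",(y%360-79)/57.3*3.2)
E
python3 st.py
```

```text
6.4833 [ 0.5801 -0.0141  0.181 ] q6 -1.1768183134739347 yaw 149.2127705865352 w 0.009229592369831688 F [-0.6202 -1.251   2.603 ] M [-0.2527  0.122   0.1314]
outward in tool axes [ 0.941  -0.3385 -0.0002] F.out 0.37004506248822283 washer h~ 3.921132039736696
```

Call:
apply_moves --deltas '[6,0.9,-0.3,0,0,6,1.9,-0.7,0,0,6,2.8,-1.0,0,0,6,3.8,-1.4,0,0,6,3.8,-1.4,0,0]' --squeeze 25

```text
clock: 6.9
position: [0.5782, -0.0138, 0.1812]
ee_rot: [0.003, 0.265, 0.964, -0.0]
contact_force: [5.2, -3.4, -1.0]
width: 0.009
gripper_force: 42.5
```

```bash
python3 st.py
```

```text
6.9 [ 0.5782 -0.0138  0.1812] q6 -1.178421799987036 yaw 149.31316707825502 w 0.008960131087464135 F [ 5.186  -3.3993 -0.9687] M [-0.5942 -1.1037  0.0551]
outward in tool axes [ 0.9415 -0.3369 -0.0054] F.out -5.739294682389186 washer h~ 3.9267388246145916
```

Call:
apply_moves --deltas '[6,0.9,-0.3,0,0,6,1.9,-0.7,0,0,6,1.9,-0.7,0,0]'

```text
clock: 7.15
position: [0.578, -0.0137, 0.1814]
ee_rot: [0.005, 0.265, 0.964, 0.0]
contact_force: [8.1, -3.3, -3.4]
width: 0.0086
gripper_force: 42.1
```

```bash
python3 st.py
```

```text
7.15 [ 0.578  -0.0137  0.1814] q6 -1.178306635287912 yaw 149.3092602305491 w 0.008581876241319591 F [ 8.0566 -3.2639 -3.3616] M [-0.7058 -1.5927  0.0467]
outward in tool axes [ 0.9415 -0.3369 -0.0092] F.out -8.531329698669838 washer h~ 3.9265206411475946
```

Blocked at about 2 mm of travel with 8.5 N, so the keeper edge is higher. I'll back off, turn 20° (1.1 mm) and pull again.

Call:
apply_moves --deltas '[6,-3,1,0,0,6,-5.6,2.0,0,0,6,-5.6,2.0,-0.4,-6.5,6,-5.6,2.0,-0.8,-13,6,-5.6,2.0,-1.1,-20,6,-5.6,2.0,-1.1,-20,6,-3.8,1.3,-1.1,-20,6,-1.9,0.7,-1.1,-20,6,0,0,-1.1,-20,6,0,0,-1.1,-20]'

```text
clock: 7.98
position: [0.5774, -0.0138, 0.1824]
ee_rot: [0.004, 0.094, 0.996, -0.001]
contact_force: [7.2, -5.7, -1.7]
width: 0.0089
gripper_force: 42.3
```

```bash
python3 st.py
```

```text
7.9833 [ 0.5774 -0.0138  0.1824] q6 -1.5250620815510567 yaw 169.18860498762302 w 0.008942823590740308 F [ 7.2081 -5.7206 -1.7418] M [-0.8456 -1.4678  0.1089]
outward in tool axes [ 1.      0.0033 -0.0084] F.out -8.167185153022848 washer h~ 5.036710924265161
```

Call:
apply_moves --deltas '[6,-3,0,0,0,6,-6,0,0,0,6,-6,0,-0.4,-6.5,6,-6,0,-0.8,-13,6,-6,0,-1.1,-20,6,-6,0,-1.1,-20,6,-4,0,-1.1,-20,6,-2,0,-1.1,-20,6,0,0,-1.1,-20,6,0,0,-1.1,-20]'

```text
clock: 8.82
position: [0.5772, -0.014, 0.1835]
ee_rot: [0.004, -0.08, 0.997, -0.002]
contact_force: [5.4, -6.6, -1.0]
width: 0.0093
gripper_force: 42.5
```

```bash
python3 st.py
```

```text
8.8167 [ 0.5772 -0.014   0.1835] q6 -1.8739429982411233 yaw -170.8172250143786 w 0.009335575075163182 F [ 5.3501 -6.5503 -1.0244] M [-1.1464 -1.3039  0.0725]
outward in tool axes [ 0.9386  0.345  -0.0077] F.out -6.501638724271569 washer h~ 6.153313786282522
```

Call:
apply_moves --deltas '[6,0.9,0.3,0,0,6,1.9,0.7,0,0,6,1.9,0.7,0,0]'

```text
clock: 9.07
position: [0.577, -0.014, 0.1835]
ee_rot: [0.005, -0.08, 0.997, -0.002]
contact_force: [8.9, -5.9, -2.7]
width: 0.0091
gripper_force: 42.1
```

```bash
python3 st.py
```

```text
9.0667 [ 0.577  -0.014   0.1835] q6 -1.8737899155638476 yaw -170.82212404734622 w 0.009083818433110577 F [ 8.8733 -5.8798 -2.6824] M [-1.2524 -1.7669  0.1221]
outward in tool axes [ 0.9386  0.3449 -0.0113] F.out -9.832205832276752 washer h~ 6.153040192818362
```

Call:
apply_moves --deltas '[6,-4,-1.5,0,0,6,-7.5,-2.8,0,0,6,-7.5,-2.8,-0.4,-6.5,6,-7.5,-2.8,-0.8,-13,6,-7.5,-2.8,-1.1,-20,6,-7.5,-2.8,-1.1,-20,6,-5.6,-2.1,-1.1,-20,6,-3.8,-1.4,-1.1,-20,6,-1.9,-0.7,-1.1,-20,6,0,0,-1.1,-20,6,0,0,-1.1,-20]'

```text
clock: 9.98
position: [0.5769, -0.0142, 0.1847]
ee_rot: [0.005, -0.252, 0.968, -0.003]
contact_force: [9.1, -6.9, -2.2]
width: 0.0094
gripper_force: 42.6
```

```bash
python3 st.py
```

```text
9.9833 [ 0.5769 -0.0142  0.1847] q6 -2.2229273393923608 yaw -150.81107872199632 w 0.009409269182042986 F [ 9.1275 -6.9006 -2.2318] M [-1.3422 -1.7717  0.0984]
outward in tool axes [ 0.7639  0.6452 -0.0115] F.out -10.276533178921587 washer h~ 7.2705854814940984
```

Call:
apply_moves --deltas '[6,-3,-2.6,0,0,6,-6.1,-5.2,0,0,6,-6.1,-5.2,-0.4,-6.5,6,-6.1,-5.2,-0.8,-13,6,-6.1,-5.2,-1.1,-20,6,-6.1,-5.2,-1.1,-20,6,-4.6,-3.9,-1.1,-20,6,-3,-2.6,-1.1,-20,6,-1.5,-1.3,-1.1,-20,6,0,0,-1.1,-20,6,0,0,-1.1,-20]'

```text
clock: 10.9
position: [0.5767, -0.0143, 0.1858]
ee_rot: [0.004, -0.416, 0.909, -0.004]
contact_force: [7.6, -8.2, -2.6]
width: 0.0094
gripper_force: 42.8
```

```bash
python3 st.py
```

```text
10.9 [ 0.5767 -0.0143  0.1858] q6 -2.5719724806859134 yaw -130.80778197270925 w 0.009402790462667352 F [ 7.6169 -8.2365 -2.6319] M [-1.4795 -1.8558  0.1004]
outward in tool axes [ 0.4971  0.8676 -0.0112] F.out -9.048545467917755 washer h~ 8.387698039918506
```

```bash
python3 - <<'E'
from h import *
i=get_image("wrist")
p=proj(i,[.575,-.014,.15]);print(p)
x,y=[int(v) for v in p];x0=max(0,min(440,x-100));y0=max(0,min(250,y-75))
cv2.imwrite("pics/e.png",cv2.resize(i["frame"][y0:y0+150,x0:x0+200,::-1],(800,600),interpolation=cv2.INTER_CUBIC))
E
```

```text
[324.59433407 245.88677777]
```

View pics/e.png

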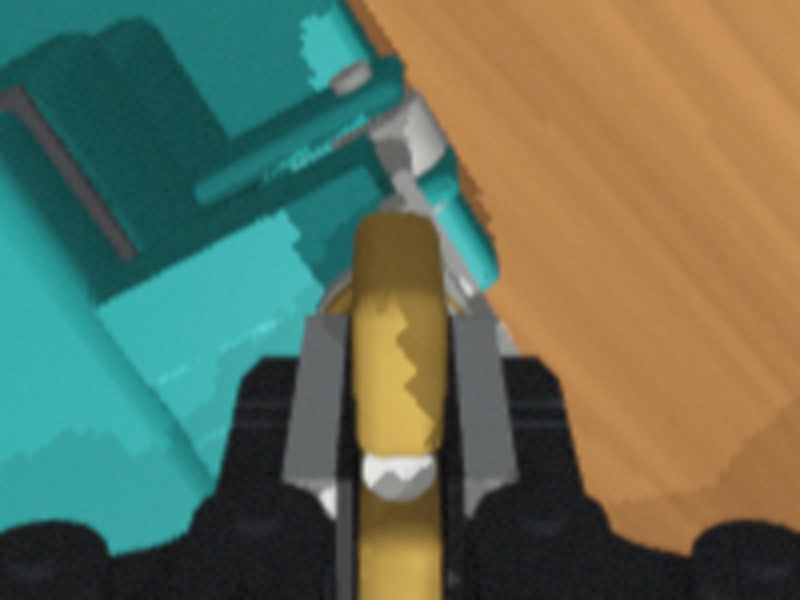

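The wings are still squarely gripped, with the bar lying along the keeper at (440,200). I'll check this height by opening a little and pushing with a single pad, which leaves the bolt free to tilt.

Call:
apply_moves --deltas '[6,-2,-3.5,0,0,6,-4,-6.9,0,0,6,-4,-6.9,0,0,16,-4,-6.9,0,0,16,-4,-6.9,0,0,16,-4,-6.9,0,0,16,-3,-5.2,0,0,16,-2,-3.5,0,0,16,-1,-1.7,0,0,16,0,0,0,0,16,0.5,0.9,0,0,16,0.5,0.9,0,0]'

```text
clock: 11.95
position: [0.5741, -0.0128, 0.1857]
ee_rot: [0.003, -0.417, 0.909, -0.002]
contact_force: [7.7, -2.2, -3.2]
width: 0.0158
gripper_force: 3.4
```

```bash
python3 st.py
```

```text
11.95 [ 0.5741 -0.0128  0.1857] q6 -2.574818770586552 yaw -130.65206228905922 w 0.015831806276409538 F [ 7.652  -2.1774 -3.2346] M [-0.3488 -1.2054  0.0073]
outward in tool axes [ 0.4947  0.869  -0.0074] F.out -7.926882954168363 washer h~ 8.396394427138054
```

Genuinely blocked at 8.4 mm, at 7.9 N. The wrist is near its range, so I'll lift off and regrasp half a turn round.

Call:
apply_moves --deltas '[20,-2,-4,0,0,30,-4.5,-7.8,0,0,45,-4.5,-7.8,-3,0,60,-4.5,-7.8,-20,0,60,-4.5,-7.8,-35,7,60,-4.5,-7.8,-35,14,60,-4.5,-7.8,-35,21,60,-4.5,-7.8,-35,28,60,-4.5,-7.8,-35,35,60,-4.5,-7.8,-35,42,60,-4.5,-7.8,-35,49,60,-4.5,-7.8,-35,56]'

```text
clock: 12.95
position: [0.5794, -0.0135, 0.2202]
ee_rot: [-0.001, 0.061, 0.998, 0.0]
contact_force: [-0.7, 0.2, 0.2]
width: 0.06
gripper_force: 0.0
```

Call:
apply_moves --deltas '[60,0,0,0,7,60,0,0,0,14,60,0,0,0,21,60,0,0,0,28,60,0,0,0,35,60,0,0,0,42,60,0,0,0,49,60,0,0,0,56,60,0,0,0,63,60,0,0,0,70,60,0,0,0,77,60,0,0,0,84]'

```text
clock: 13.95
position: [0.5794, -0.0134, 0.2202]
ee_rot: [-0.001, 0.713, 0.701, -0.0]
contact_force: [-0.9, -0.7, -0.7]
width: 0.06
gripper_force: 0.0
```

Call:
apply_moves --deltas '[50,0,0,0,7,40,0,0,0,14,40,0,0,0,21,40,0,0,0,28,40,0,0,0,35,40,0,0,0,40,40,0,0,0,40,40,0,0,0,40]'

```text
clock: 14.62
position: [0.5796, -0.0136, 0.2202]
ee_rot: [-0.0, 0.908, 0.419, -0.0]
contact_force: [-0.0, 0.0, 0.3]
width: 0.0399
gripper_force: 0.0
```

```bash
python3 st.py; python3 - <<'E'
from h import *
s=get_state();T=rot(s["ee_rot"])
i=get_image("wrist")
print(s["width"],T.T@(np.array([.5798,-.014,.187])-s["position"])*1e3,"pred bolt end",proj(i,[.5798,-.014,.187]))
cv2.imwrite("pics/f.png",i["frame"][:,:,::-1])
E
```

```text
14.6167 [ 0.5796 -0.0136  0.2202] q6 0.5635979943349471 yaw 49.49125914193939 w 0.0399329138699513 F [-0.0432  0.0409  0.3106] M [-0.0373 -0.0048  0.0254]
outward in tool axes [-0.4926 -0.8703  0.001 ] F.out 0.05019469343430345 washer h~ -1.6479576046386382
0.0399329138699513 [-0.19440886  0.46288093 33.1683319 ] pred bolt end [327.06902779 249.48528082]
```

View pics/f.png

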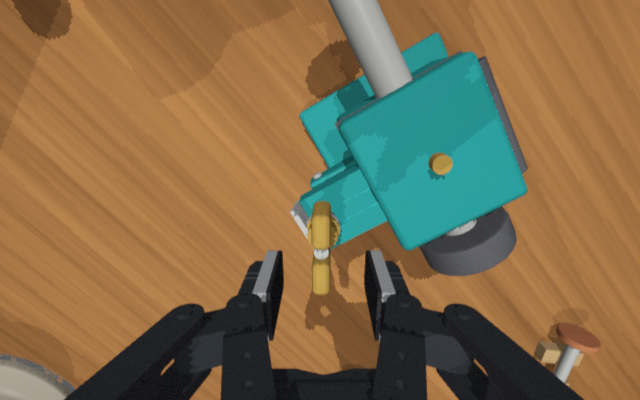

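The wings are lined up vertically at (321,205–293). The bolt leans about 3 mm outwards against the keeper, so I'll shift to suit, go down and grip.

Call:
apply_moves --deltas '[40,-1.2,-2.2,10,0,40,-1.2,-2.2,25,0,40,-1.2,-2.2,34,0,25,-1.2,-2.2,34,0,14,-1.2,-2.2,34,0,6,-1.2,-2.2,34,0,6,-1.2,-2.2,34,0,6,0,0,34,0,6,0,0,34,0]' --squeeze 40

```text
clock: 15.42
position: [0.5795, -0.0139, 0.1861]
ee_rot: [-0.0, 0.909, 0.418, -0.001]
contact_force: [-2.1, -1.1, -2.2]
width: 0.009
gripper_force: 42.6
```

```bash
python3 st.py
```

```text
15.4167 [ 0.5795 -0.0139  0.1861] q6 0.5657582829488301 yaw 49.366159741156785 w 0.009029508379613613 F [-2.0739 -1.0594 -2.1594] M [-0.3026  0.3619  0.0087]
outward in tool axes [-0.4945 -0.8692  0.0017] F.out 1.833621972702384 washer h~ -1.6549439586090455
```

Call:
apply_moves --deltas '[6,0,0,-0.4,-6,6,0,0,-0.8,-12,6,0,0,-1.0,-18,6,0,0,-1.0,-18,6,-1,-1.7,-1.0,-18,6,-2,-3.5,-1.0,-18,6,-3,-5.2,-1.0,-18,6,-3.5,-6.1,-1.0,-18,6,-3.5,-6.1,-1.0,-18]'

```text
clock: 16.17
position: [0.576, -0.0132, 0.1875]
ee_rot: [0.003, 0.833, 0.554, 0.002]
contact_force: [6.5, -2.8, -8.3]
width: 0.0091
gripper_force: 43.4
```

```bash
python3 st.py
```

```text
16.1667 [ 0.576  -0.0132  0.1875] q6 0.2535890960215199 yaw 67.28469778968048 w 0.009142340504623762 F [ 6.541  -2.7652 -8.3   ] M [-0.7713 -1.3603  0.1507]
outward in tool axes [-0.203  -0.9791 -0.0072] F.out -6.948463554422077 washer h~ -0.6542577150614742
```

Closing axis now lies along the swing, so the grip itself resists tilting. I'll repeat the feel with the fingers slightly open.

Call:
apply_moves --deltas '[6,0.7,3.5,0,0,6,1.4,6.9,0,0,16,1.4,6.9,0,0,16,1.4,6.9,0,0,16,0.8,4,0,0,16,0.4,2,0,0,16,0,0,0,0,16,-0.2,-1,0,0,16,-0.4,-2,0,0,16,-0.4,-2,0,0]'

```text
clock: 17.0
position: [0.5716, -0.0118, 0.1877]
ee_rot: [0.0, 0.832, 0.555, 0.001]
contact_force: [3.6, 0.6, 1.2]
width: 0.016
gripper_force: 1.2
```

```bash
python3 st.py
```

```text
17.0 [ 0.5716 -0.0118  0.1877] q6 0.25250899227744233 yaw 67.35468042117452 w 0.016032892281031927 F [3.554  0.5759 1.2464] M [ 0.0196 -0.4866  0.0498]
outward in tool axes [-0.2019 -0.9794 -0.0018] F.out -3.37886542692916 washer h~ -0.6503494354666935
```

The bolt moved past the keeper with only hinge friction (3.4 N, 5 mm out), so the washer clears. Now I'll lift off, close the fingers and come down behind the bolt.

Call:
apply_moves --deltas '[20,0.6,3,0,0,30,0.6,3,0,0,30,0.6,3,-12,0,30,0.6,3,-36,0,15,2,10,-38,0,0,5,24,-38,0,0,7.4,36,-38,0,0,7.4,36,-38,0,0,7.4,36,-20,0,0,7.4,36,-5,0,0,7.4,36,-2,0,0,7.4,36,-2,0]'

```text
clock: 18.0
position: [0.6056, -0.0188, 0.1874]
ee_rot: [-0.002, 0.832, 0.555, -0.002]
contact_force: [-0.4, 1.0, 0.5]
width: 0.0
gripper_force: 0.0
```

```bash
python3 st.py;python3 - <<'E'
from h import *
i=get_image("wrist");cv2.imwrite("pics/g.png",i["frame"][:,:,::-1]);s=get_state()
print(s["width"],s["gripper_force"],proj(i,s["position"]))
E
```

```text
18.0 [ 0.6056 -0.0188  0.1874] q6 0.24943157146213435 yaw 67.35645321775567 w 8.154176355895279e-06 F [-0.3925  1.0389  0.4998] M [-0.0402  0.0356 -0.0372]
outward in tool axes [-0.2018 -0.9794  0.0047] F.out 0.583541265897422 washer h~ -0.6502504311201022
-0.00012027045475911765 0.0 [328.5947226 285.7921211]
```

View pics/g.png

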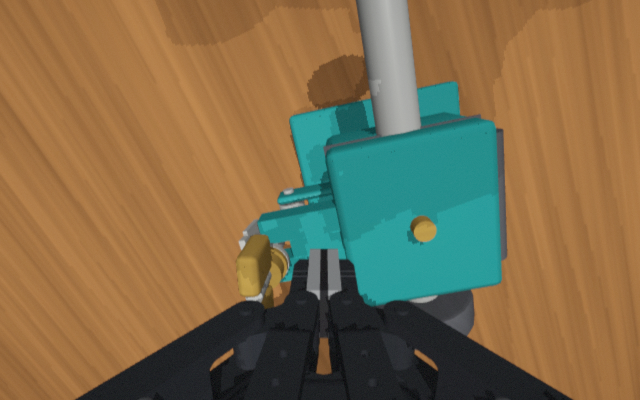

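The closed fingers at (325,290) are behind the wings at (253,265). Pushing outwards.

Call:
apply_moves --deltas '[0,-1.6,-7.8,0,0,0,-3,-15,0,0,0,-4,-20,0,0,0,-5,-25,0,0,0,-6,-29,0,0,0,-7,-34,0,0,0,-8,-39,0,0,0,-9,-44,0,0,0,-10,-49,0,0,0,-11,-54,0,0,0,-12,-59,0,0,0,-12,-59,0,0]'

```text
clock: 19.05
position: [0.5467, -0.0071, 0.1892]
ee_rot: [-0.001, 0.832, 0.555, -0.001]
contact_force: [0.4, -0.5, -0.1]
width: -0.0002
gripper_force: 0.1
```

```bash
python3 st.py
```

```text
19.05 [ 0.5467 -0.0071  0.1892] q6 0.25484609868638414 yaw 67.36545066354418 w -0.00020799237724879305 F [ 0.4389 -0.529  -0.1298] M [-0.0184 -0.0611 -0.0481]
outward in tool axes [-0.2017 -0.9795  0.0015] F.out -0.5318057476655165 washer h~ -0.6497479559626287
```

Now the arc outward and down.

Call:
apply_moves --deltas '[0,-1,-5,2,0,0,-2,-10,5,0,0,-3,-15,9,0,0,-4,-20,13,0,0,-5,-25,17,0,0,-6,-29,22,0,0,-7,-33,27,0,0,-7.8,-37,32,0,0,-8.4,-41,37,0,0,-9,-44,41,0,0,-9,-44,41,0]'

```text
clock: 19.97
position: [0.5027, 0.0014, 0.147]
ee_rot: [-0.001, 0.832, 0.555, -0.001]
contact_force: [-0.1, 0.3, 1.2]
width: 0.0001
gripper_force: 0.0
```

```bash
python3 st.py;python3 - <<'E'
from h import *
i=get_image("wrist");cv2.imwrite("pics/h.png",i["frame"][:,:,::-1])
E
```

```text
19.9667 [0.5027 0.0014 0.147 ] q6 0.2596240496571166 yaw 67.36145348572754 w 7.047732103955888e-05 F [-0.1082  0.3246  1.2113] M [-0.0338 -0.026  -0.028 ]
outward in tool axes [-0.2017 -0.9794  0.0023] F.out 0.16815197918459077 washer h~ -0.6499711840431394
```

View pics/h.png

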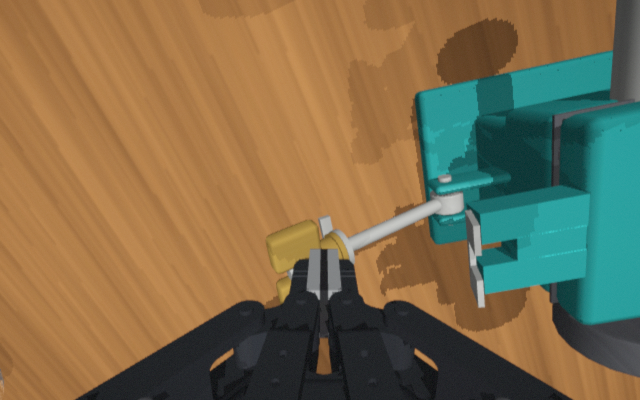

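The bolt is swung well out: wings at (295,245), shank running to the pin at (450,200). Retreating upwards and checking the angle.

Call:
apply_moves --deltas '[0,0.4,2,-4,0,0,0.4,2,-15,0,0,0.4,2,-40,0,0,0.4,2,-75,0,0,0.4,2,-100,0,0,0.4,2,-110,0,0,0.4,2,-110,0]'

```text
clock: 20.6
position: [0.5079, 0.0007, 0.2611]
ee_rot: [0.002, 0.832, 0.555, 0.002]
contact_force: [0.5, -0.7, 0.0]
width: 0.0
gripper_force: 0.0
```

```bash
python3 st.py;python3 - <<'E'
from h import *
ims={n:get_image(n) for n in("scene","side","wrist")}
o=np.array([-np.cos(np.radians(11)),np.sin(np.radians(11)),0]);pin=np.array([.5797,-.014,.075])
for q,r in(("washer",.0794),("nut_wings",.1064)):
    rs=[]
    for n,i in ims.items():
        p=place_of(q,i)[:1]
        if p: print(q,n,np.round(p[0]["point"]),round(p[0]["score"],2));rs.append(ray(i,p[0]["point"]))
    if len(rs)>1:
        x,e=tri(rs);v=x-pin;print(x,np.round(e,1),"angle",np.degrees(np.arctan2(v@o,v[2])),"r",np.linalg.norm(v))
i=ims["wrist"]
for a in(45,55,60,65,70): print(a,proj(i,pin+.112*(np.sin(np.radians(a))*o+[0,0,np.cos(np.radians(a))])))
cv2.imwrite("pics/i.png",i["frame"][:,:,::-1])
E
```

```text
20.6 [0.5079 0.0007 0.2611] q6 0.25930973846922506 yaw 67.3620781416384 w 2.0624006760016562e-05 F [ 0.5343 -0.7388  0.0366] M [ 0.0051 -0.0447  0.0445]
outward in tool axes [-0.2017 -0.9794 -0.0064] F.out -0.6654445438468487 washer h~ -0.6499362992453247
washer side [331. 204.] 0.5
washer wrist [334. 185.] 0.8
[ 0.51205908 -0.00166201  0.10105602] [1.3 1.3] angle 69.2441165646771 r 0.07352847176454526
nut_wings scene [323. 184.] 0.66
nut_wings side [340. 198.] 0.49
nut_wings wrist [302. 198.] 0.87
[4.86462689e-01 4.45140536e-04 1.30824139e-01] [3.7 3.9 6.4] angle 59.36994112211362 r 0.1096275187720667
45 [321.14339674 207.52385735]
55 [305.83731252 204.01516071]
60 [300.12284123 201.86295703]
65 [295.64306456 199.50864193]
70 [292.33499042 196.99540893]
```

View pics/i.png

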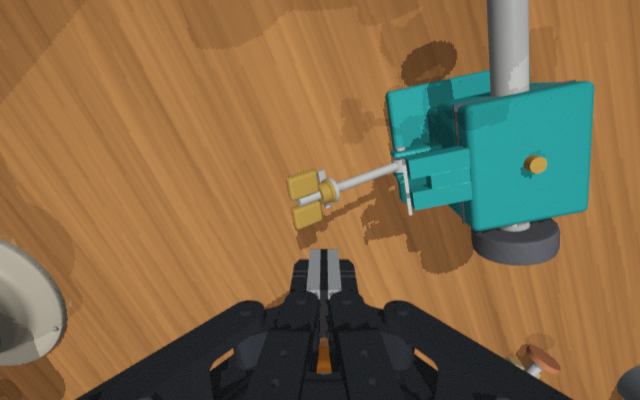

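The bolt end at (300,202) matches a lean of about 60°, and the gripper is clear of everything.

```bash
python3 -c "from rig import *;print(sign_off())"
```

```text
the job is handed in; nothing more can be done
None
```

The wing nut is unscrewed until its washer just clears the keeper, about 9.4 mm above the seat and at most about 1 mm more than needed. The eyebolt is swung out and left leaning about 60°. The highest pull while feeling for the keeper was about 10 N, the glass, jar and spare spindle were not touched, and the job was handed in at about 21 s.

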